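# Set the handpiece drive to its high range and start it

### The job

Get the handpiece drive running in its high range: push the black lever on the blue control unit out of its off position, past the notch in the middle, all the way to the stop at the two-bar mark, and only then press the green start button down and let it come up again. Push the lever with the outside or tips of the fingers, do not pinch it; do not press the red button, and leave the small things round the unit where they stand.

Things in the scene. Friction and masses are not known exactly. Their poses are not given: they have to be found in the camera images.
- control_unit: fixed blue box, grey top, 130 (x) x 210 (y) x 60 mm high; origin: centre of its underside; x points away from the robot at yaw 0, y along the lever's slot from the white ring (off) past one bar to two bars. Slot at x = +32 mm; lever centre from y = -35 (off) through 0 (notch) to +35 mm (second stop). Green button at x -38, y +52, red at x -38, y -52 mm
- range_lever (a joint): travel of the lever along the unit's +y, in m: 0 off, 0.035 first detent (middle notch, 3 mm of play either way), 0.070 second stop (hard end of the slot). Slides without tilting. A sprung roller holds it in off (starts within 3 mm of it) and in the notch: leaving either takes a push of about 7 N; past half-way (0.018, 0.053) it snaps on to the next place and stays there
- lever_grip (a point): the lever's upright round black grip, 16 mm in diameter, from 64 to 100 mm above the bench; this point lies on its axis 82 mm above the bench and moves with it
- second_stop (a point): fixed point of the unit where lever_grip lies when the lever is at its second stop; axes as the unit's
- start_button (a joint): travel of the green button in m: 0 = up, 0.006 = fully down; a spring brings it up again; fully down takes 5 N
- start_button_top (a point): centre of the top face of the green button, 28 mm in diameter, pressed straight down; 82 mm above the bench, 10 mm proud of its black collar (44 mm in diameter)
- stop_button (a joint): travel of the red button, like the green one; to be left alone
- stop_button_top (a point): centre of the top face of the red button, 28 mm in diameter
- film_can: loose black film can, 34 mm in diameter, 48 mm high, standing near the unit's +y end; origin at the centre of its underside
- loupe: loose black loupe, 34 mm in diameter, 28 mm high, near the unit's -y end; origin at the centre of its underside
- alu_lid: loose aluminium lid, 44 mm in diameter, 13 mm high; origin at the centre of its underside
- eraser: loose white eraser, 18 x 42 x 11 mm; origin at the centre of its underside
- paste_pot: loose white pot with a tan lid, 65 mm in diameter, 29 mm high; origin at the centre of its underside
- glue_stick: loose white and green glue stick, 19 mm in diameter, standing 68 mm high; origin at the centre of its underside

How it is judged:
On the way, in this order (a step that is already met when the one before it is completed fails the run):
1. the lever stands at the second stop, before the green button is pressed (value of joint range_lever above 0.066 m and value of joint start_button below 0.002 m), for 0.2 s.
2. the green button is pressed down with the lever at the second stop (value of joint start_button above 0.0035 m and value of joint range_lever above 0.066 m), for 0.05 s.
At the end, for the whole second after the job is handed in: The lever rests at its second stop (within 4 mm), the green button has been pressed (at least 3.5 of its 6 mm) after the lever got there and is up again, the red button is up, and the film can, loupe and glue stick stand upright (all of step 1 and value of joint stop_button below 0.002 m and angle between each of film_can, loupe, glue_stick's own z axis and vertical below 0.2 rad); the robot touches nothing.
It fails at once if the green button is pressed while the lever is not at its second stop (value of joint start_button above 0.003 m and value of joint range_lever below 0.064 m).
It fails at once if the red button is pressed (value of joint stop_button above 0.003 m).
It fails at once if the lever is pinched between the fingers instead of pushed (distance between the grasp point and lever_grip below 0.01 m and contact force between the fingers and range_lever above 1 N).
It fails at once if one of the small things is moved by more than 20 mm, or lifted (distance of any of film_can, loupe, alu_lid, eraser, paste_pot, glue_stick from where it was at the start of the episode above 0.02 m).
It also fails if it takes over 35 s, if anything falls off the work surface, if the arm or the gripper's body presses on something with over 40 N, if the wrist force passes 120 N, or if a joint passes its speed limit or range.

### The arm

A 6-joint arm with a two-finger parallel gripper is mounted at the origin on a cart in front of the work surface, level with it; the furniture and walls round the work are solid. World frame = base frame: x ahead of the robot, y to its left, z up, the work surface at z = 0. Lengths are in m, angles in rad, forces in N, time in s.
With the tool pointing down it reaches from about 0.3 to 1 m from the base axis. Payload 5.1 kg.
Tool frame: the origin (TCP) lies on the centre line of the jaws, within the pads' length; the fingertips stand 11 mm ahead of it and the grasp point (between the pads) lies 8 mm behind it (bot.tips_ahead is the distance from the TCP to the fingertips, in m); x points along the fingers, y is the direction in which the jaws open and shut, and the axes are right-handed (so a half turn about x gives the same grasp; the last joint's range is limited). The gripper opens to 95 mm and grips with 3 to 60 N. Pads are 20 mm wide; open, the fingers measure 119 mm over their backs; the gripper's body (75 mm by 180 mm) begins 59 mm behind the grasp point.
Start: joints at [-1.229, 0.124, 1.65, -0, 1.367, -0.083], TCP at [0.268, -0.592, 0.226] pointing down, gripper open.
Joint ranges: [-2.61, 2.61], [-1.02, 2.33], [0.03, 2.71], [-1.35, 4.49], [0.32, 2.68], [-2.91, 2.91]. Speed limits (rad/s): [2.57, 2.57, 3.14, 3.14, 3.14, 3.14].

### API

Orientations are given as a unit quaternion [x, y, z, w].
In Python, from workcell import bot gives the robot as it stands.
- The arm moves only by the tool drive_tool, never from a script. Its argument "commands" is a list of rows, each a list of 3 entries, a list of its own where there are three numbers: the opening, from 0 (shut) to 1 (fully open), then the shift along the world's x, y, z in mm, then the turn about the world's z in degrees. A call has 1 to 20 rows; each row shifts and turns the pose as measured when the row begins; what a row does not reach is not made up. A row lasts 1/10 s, in which the tool goes at most 50 mm and 8.59 degrees, less where a joint would pass 70% of its speed; a pose out of reach is approached as far as the arm can. A call with a gripper value outside its range is refused whole. The fingers move at their own pace and stop on an object; "force" is the grip in N (left out, the last holds). Time passes only in rows, so rows that do not move let the fingers close. It gives the time, the measured TCP pose, the force and the opening at its end, in the units of the state.
- bot.observe(): the state, without advancing time (a new reading comes with each control period).
- bot.snapshot(name): name is "scene" or "top"; returns a dict with "image" (420x560x3 uint8, red, green, blue), "K" (3x3 intrinsics, pixels), "distortion" ([k1, k2, p1, p2, k3] as OpenCV has them; the pictures are not rectified), "xyz" and "rotation" of the camera in the world. Camera axes: x right, y down, z forward; pixel columns grow to the right and rows downward; lengths in m; the calibration is good to about 2 mm. A picture is of the moment at which its call begins. There is no depth.
- bot.finish_job(): hands the job in, once; it reports no verdict.
Trained networks look in a picture, given as the dict that the camera call returned (one of the last four; its "shot" number tells which), for a name from the list of things; names that differ only in an ending like _2 or _b are one class to them, and where a whole thing is asked for, a point or a joint stands for the part that bears it (a point fixed in the world has none). Each returns a list of dicts, best first, with "conf" (0 to 1); they miss things now and then, are a little off and sometimes report something else, mostly with a low value. They report only what shows in the picture. A call takes as long as a camera call.
- bot.recognise(target, picture): "location" ([x, y, z] in m, in world coordinates, good to about 4 mm: the middle of the surface that is visible of it).
The state is a dict: "time_s": time; "joint_pos": joint angles; "qd": joint speeds; "joint_torque": joint torques, N m; "eef_pos": TCP position; "orientation": TCP orientation; "ft_force": force on the tool from outside, world axes, zero at the start; "ft_torque": the same for the moment, N m; "opening": finger opening in m.
Only numpy, scipy, OpenCV 4.12 (cv2) and the standard library are available. Lean on these libraries where they do the work, as an engineer would, in place of code of your own. Each camera call takes 0.05 s, during which the arm holds its last target. There are 200 camera calls.

## Working session

There is one attempt and no reset: what is moved stays moved. The work goes in short steps, Python scripts to look and compute and a tool call to move; the robot and the scene stay as the last step left them, time stands still between calls to the robot, and variables do not carry over. Pictures are saved under pics/ and viewed, about 8 in all and at most 12, crops included, and the job is handed in when it is done.

Besides the shell and the picture viewer there is one more tool, called after "Emit:" as a command line: name --argument value ..., lists and objects as JSON in quotes. drive_tool: Moves the arm, as the interface text tells. Its arguments: {"type":"object","properties":{"commands":{"type":"array"},"force":{"type":"number"}},"required":["commands"]}

```bash
mkdir -p pics; python3 - <<'E'
from workcell import bot
import cv2
s=bot.observe();print(s['time_s'],s['eef_pos'],s['orientation'],s['opening'])
for n in("scene","top"):
    p=bot.snapshot(n);cv2.imwrite(f"pics/{n}0.png",p["image"][:,:,::-1])
    print(n,p['xyz'])
    for t in["lever_grip","start_button_top","stop_button_top","control_unit","film_can","loupe","glue_stick","alu_lid","eraser","paste_pot"]:
        print(t,[(d['location'],round(d['conf'],2)) for d in bot.recognise(t,p)[:2]])
E
```

```text
0.0 [ 0.26765388 -0.59166659  0.22442651] [-0.6911276  -0.14977981  0.69130106 -0.14836271] 0.09516470198398926
scene [0.11348458 0.74281044 0.82899027]
lever_grip [([0.5755, -0.0897, 0.0812], 0.56)]
start_button_top [([0.4957, -0.0205, 0.0798], 0.57)]
stop_button_top []
control_unit [([0.5291, -0.0278, 0.0624], 0.67), ([0.3819, 0.1238, 0.0092], 0.45)]
film_can [([0.514, 0.0974, 0.0373], 0.74), ([0.5102, -0.1202, 0.0814], 0.7)]
loupe [([0.5717, -0.2266, 0.0241], 0.58)]
glue_stick [([0.6703, 0.2612, 0.0521], 0.58)]
alu_lid [([0.3838, 0.1228, 0.0132], 0.75)]
eraser [([0.4033, 0.3517, 0.0097], 0.6)]
paste_pot [([0.4117, -0.3314, 0.0272], 0.63)]
top [0.33947242 0.00888645 1.21395668]
lever_grip []
start_button_top [([0.5003, -0.0217, 0.0777], 0.44)]
stop_button_top [([0.5059, -0.1241, 0.0829], 0.44)]
control_unit [([0.54, -0.0677, 0.0572], 0.84)]
film_can [([0.5147, 0.0884, 0.0483], 0.48)]
loupe []
glue_stick []
alu_lid [([0.3832, 0.1205, 0.0122], 0.51), ([0.5413, -0.069, 0.0577], 0.42)]
eraser []
paste_pot [([0.4126, -0.3401, 0.0311], 0.94)]
```

View pics/scene0.png

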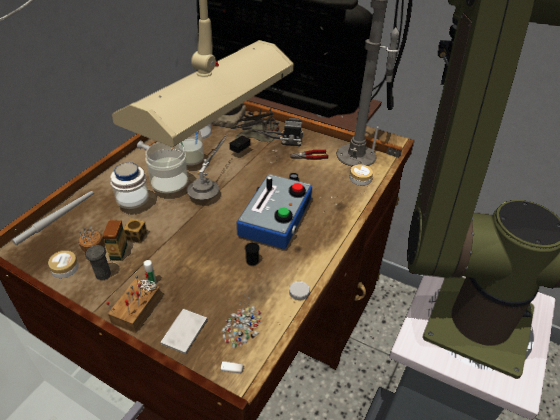

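View pics/top0.png

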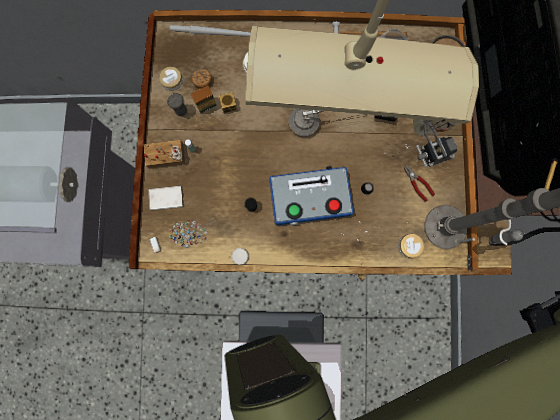

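The scene view shows the lever at about (268,183), green at (283,214), red at (297,188), with the film can at (252,253) and the loupe just past the −y end. The lamp shade hangs over the far part of the bench. In the top view, green is at (294,211), red at (334,206) and the lever at (323,180). Next I fix the pose from the colours and find the lamp's height.

```bash
cat > h.py <<'E'
import numpy as np,cv2
from workcell import bot
def ray(p,uv):
    q=cv2.undistortPoints(np.array([[uv]],float),np.array(p['K']),np.array(p['distortion']))[0,0]
    return np.array(p['xyz']),np.array(p['rotation'])@np.array([q[0],q[1],1])
def atz(p,uv,z):
    o,d=ray(p,uv);return o+d*(z-o[2])/d[2]
def tri(a,ua,b,ub):
    o,d=ray(a,ua);q,e=ray(b,ub)
    s=np.linalg.lstsq(np.c_[d,-e],q-o,rcond=None)[0]
    A,B=o+d*s[0],q+e*s[1];return (A+B)/2,np.linalg.norm(A-B)
def blob(im,col,box):
    h=cv2.cvtColor(im,cv2.COLOR_RGB2HSV).astype(int);H,S,V=h[...,0],h[...,1],h[...,2]
    m=((H>45)&(H<85) if col=='g' else (H<8)|(H>172))&(S>130)&(V>70)
    k=np.zeros_like(m);x0,y0,x1,y1=box;k[y0:y1,x0:x1]=1;m&=k
    v,u=np.nonzero(m);return (u.mean(),v.mean(),len(u))
E
python3 - <<'E'
from h import *
np.set_printoptions(precision=4,suppress=True)
a=bot.snapshot("scene");b=bot.snapshot("top")
print(a['rotation'],b['rotation'])
for n,p,bx in(("scene",a,(230,170,320,240)),("top",b,(265,160,360,230))):
    for c in"gr":
        u=blob(p['image'],c,bx);print(n,c,u,atz(p,u[:2],.080))
    x0,y0,x1,y1=bx
    cv2.imwrite(f"pics/{n}c.png",cv2.resize(p['image'][y0:y1,x0:x1,::-1],None,fx=7,fy=7,interpolation=cv2.INTER_CUBIC))
for ua,ub in(((190,130),(247,102)),((293,68),(473,120)),((118,117),(250,27)),((257,41),(475,48))): print(tri(a,ua,b,ub))
# lamp shade post
E
```

```text
[-0.2344  0.8791 -0.4034  0.0976] [ 0.7114 -0.699   0.0497 -0.0532]Traceback (most recent call last):
  File "<stdin>", line 7, in <module>
  File "h.py", line 7, in atz
    o,d=ray(p,uv);return o+d*(z-o[2])/d[2]
        ~~~^^^^^^
  File "h.py", line 5, in ray
    return np.array(p['xyz']),np.array(p['rotation'])@np.array([q[0],q[1],1])
                              ~~~~~~~~~~~~~~~~~~~~~~~^~~~~~~~~~~~~~~~~~~~~~~~
ValueError: matmul: Input operand 1 has a mismatch in its core dimension 0, with gufunc signature (n?,k),(k,m?)->(n?,m?) (size 3 is different from 4)
```

```bash
sed -i "s/np.array(p\['rotation'\])@/Rotation.from_quat(p['rotation']).as_matrix()@/; 1a from scipy.spatial.transform import Rotation" h.py
python3 - <<'E'
from h import *
np.set_printoptions(precision=4,suppress=True)
a=bot.snapshot("scene");b=bot.snapshot("top")
for n,p,bx in(("scene",a,(230,170,320,240)),("top",b,(265,160,360,230))):
    for c in"gr":
        u=blob(p['image'],c,bx);print(n,c,u,atz(p,u[:2],.080))
    x0,y0,x1,y1=bx
    cv2.imwrite(f"pics/{n}c.png",cv2.resize(p['image'][y0:y1,x0:x1,::-1],None,fx=7,fy=7,interpolation=cv2.INTER_CUBIC))
for ua,ub in(((190,130),(247,102)),((293,68),(473,120)),((118,117),(250,27)),((257,41),(475,48))): print(tri(a,ua,b,ub))
E
```

```text
scene g (np.float64(283.0240963855422), np.float64(211.80722891566265), 83) [ 0.4982 -0.021   0.08  ]
scene r (np.float64(297.0), np.float64(187.09411764705882), 85) [ 0.5128 -0.1231  0.08  ]
top g (np.float64(293.83505154639175), np.float64(209.8556701030928), 97) [ 0.4984 -0.0253  0.08  ]
top r (np.float64(333.6078431372549), np.float64(204.87254901960785), 102) [ 0.5132 -0.1277  0.08  ]
(array([0.6874, 0.0795, 0.3056]), np.float64(0.024541973105788293))
(array([ 0.6965, -0.4396,  0.2375]), np.float64(7.916044467255225e-05))
(array([0.8883, 0.0833, 0.2789]), np.float64(0.01222785189705021))
(array([ 0.8329, -0.4338,  0.299 ]), np.float64(0.030312815118225))
```

View pics/scenec.png

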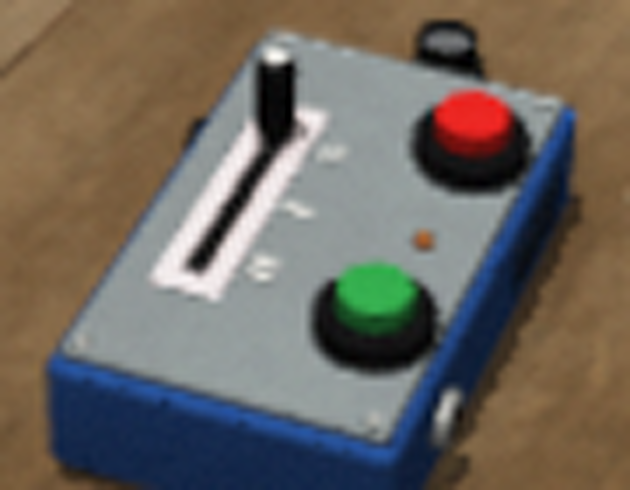

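View pics/topc.png

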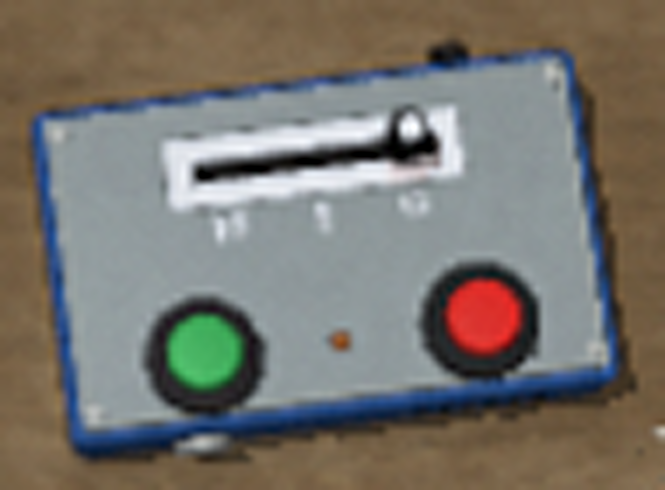

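The unit's yaw comes out at about +8.2° and its centre at about (0.543, −0.069). That puts the lever in off at about (0.580, −0.099), and the second stop at about (0.570, −0.030). The lamp post stands near (0.46, −0.42), so I retract inward first, then swing round it, closing the fingers on the way.

Emit:
drive_tool --commands '[[0,[-20,40,10],-4],[0,[-20,40,10],-4],[0,[-20,40,10],-4],[0,[-20,40,10],-4],[0,[-10,40,0],0],[0,[0,40,0],0],[0,[0,40,0],0],[0,[20,40,0],0],[0,[20,40,0],0],[0,[30,40,0],0],[0,[30,30,0],0],[0,[30,20,0],0],[0,[30,20,0],0],[0,[0,0,0],0],[0,[0,0,0],0]]' --force 20

```text
time_s: 2.8
eef_pos: [0.3365, -0.1044, 0.2641]
orientation: [0.709, 0.045, -0.702, 0.047]
ft_force: [-0.1, -0.3, 0.8]
opening: 0.0002
```

Emit:
drive_tool --commands '[[0,[40,-8,-10],0],[0,[40,-8,-10],0],[0,[40,-8,-10],0],[0,[40,-8,-10],0],[0,[40,-4,-10],0],[0,[40,0,-10],0],[0,[10,0,-10],0],[0,[0,0,-20],0],[0,[0,0,0],0]]'

```text
time_s: 3.7
eef_pos: [0.591, -0.1559, 0.1746]
orientation: [0.713, 0.035, -0.699, 0.043]
ft_force: [-1.1, 0.2, -0.8]
opening: 0.0005
```

```bash
python3 - <<'E'
from h import *
s=bot.observe();print(s['eef_pos'],s['ft_force'])
p=bot.snapshot("scene");x0,y0,x1,y1=200,90,360,210
cv2.imwrite("pics/s1.png",cv2.resize(p['image'][y0:y1,x0:x1,::-1],None,fx=5,fy=5,interpolation=cv2.INTER_CUBIC))
E
```

```text
[ 0.59103613 -0.15593611  0.17463856] [-1.11173973  0.23963085 -0.78994568]
```

View pics/s1.png

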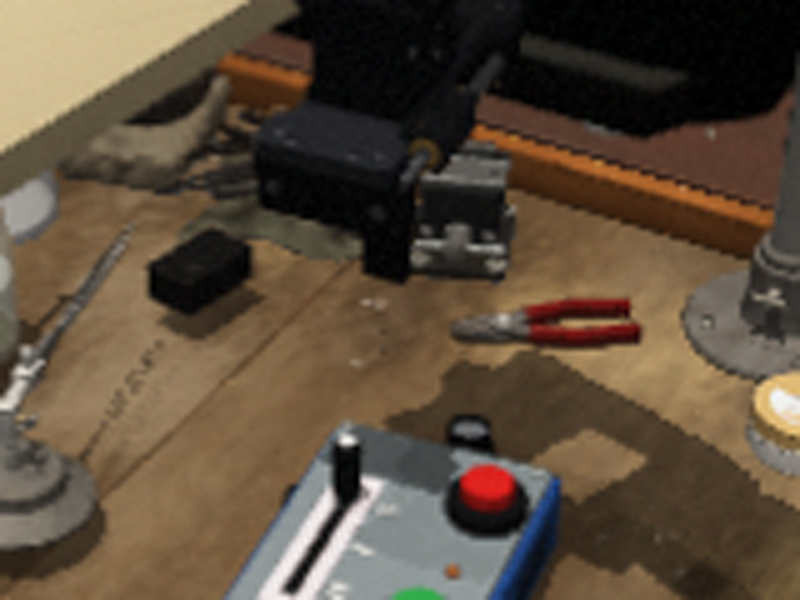

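The crop shows the closed black fingers with tips at about (385,275), level with the unit's far end and clear of the lever at (347,470) and the red button at (488,490). I go down to lever height.

Emit:
drive_tool --commands '[[0,[-4,6,-40],2],[0,[0,0,-40],0],[0,[0,0,-11],0],[0,[0,0,0],0]]'

```text
time_s: 4.15
eef_pos: [0.5895, -0.1556, 0.0927]
orientation: [0.717, 0.043, -0.693, 0.056]
ft_force: [0.2, -0.3, 0.5]
opening: 0.0007
```

```bash
python3 - <<'E'
from h import *
s=bot.observe();print(s['eef_pos'],s['ft_force'])
p=bot.snapshot("scene");x0,y0,x1,y1=230,140,330,215
cv2.imwrite("pics/s2.png",cv2.resize(p['image'][y0:y1,x0:x1,::-1],None,fx=8,fy=8,interpolation=cv2.INTER_CUBIC))
E
```

```text
[ 0.58947919 -0.15562053  0.09271494] [ 0.19448027 -0.29814961  0.45800157]
```

View pics/s2.png

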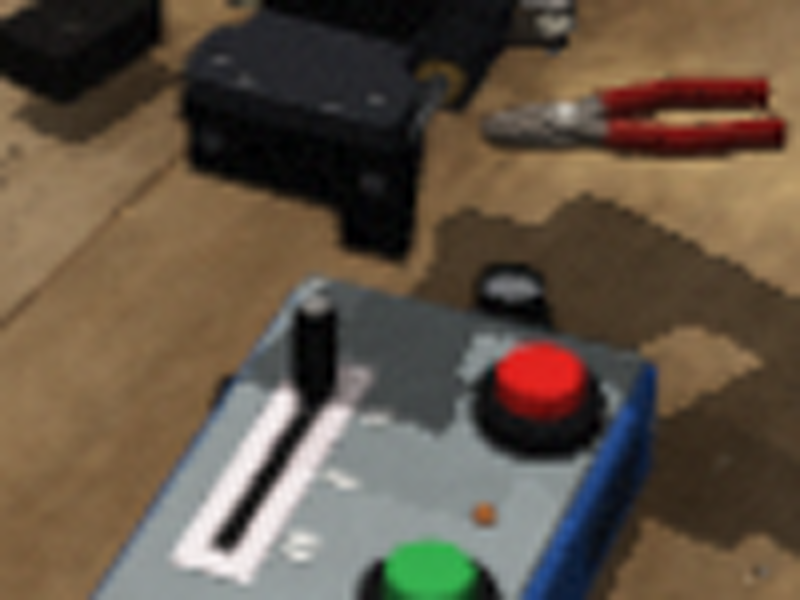

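The finger is in line with the slot: its tip is at (380,250) and the slot's extension passes through about (385,230). I lower it a bit more and push.

Emit:
drive_tool --commands '[[0,[0,0,-9],0],[0,[-2,12,0],0],[0,[-2,12,0],0],[0,[-2,12,0],0],[0,[-2,12,0],0],[0,[-2,12,0],0],[0,[-2,12,0],0]]'

```text
time_s: 4.9
eef_pos: [0.5816, -0.0812, 0.0929]
orientation: [0.722, 0.04, -0.688, 0.059]
ft_force: [0.4, -0.3, 0.5]
opening: 0.0002
```

Emit:
drive_tool --commands '[[0,[-1,10,-3],0],[0,[-1,10,0],0],[0,[-1,8,0],0],[0,[-1,8,0],0]]'

```text
time_s: 5.3
eef_pos: [0.578, -0.0439, 0.0916]
orientation: [0.723, 0.038, -0.687, 0.063]
ft_force: [1.9, -28.6, -4.7]
opening: 0.0005
```

```bash
python3 - <<'E'
from h import *
s=bot.observe();print(s['eef_pos'],s['ft_force'])
p=bot.snapshot("scene");x0,y0,x1,y1=230,160,330,235
print([(d['location'],d['conf']) for d in bot.recognise("lever_grip",p)])
cv2.imwrite("pics/s3.png",cv2.resize(p['image'][y0:y1,x0:x1,::-1],None,fx=8,fy=8,interpolation=cv2.INTER_CUBIC))
E
```

```text
[ 0.57802994 -0.04393229  0.09155102] [  1.89981857 -28.61815709  -4.73218436]
[]
```

View pics/s3.png

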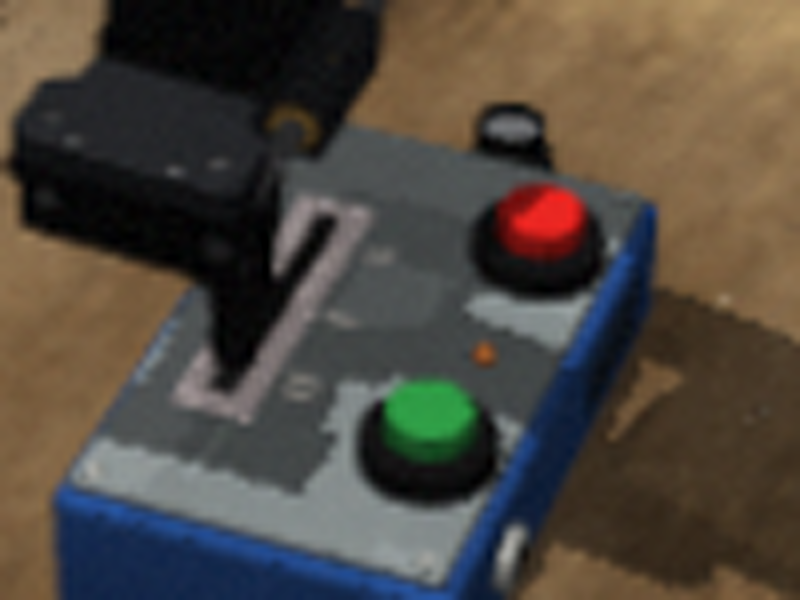

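Force of −28.6 N along y and the finger at the slot's end show the lever against its second stop. I back off, rise and look again.

Emit:
drive_tool --commands '[[0,[2,-20,0],0],[0,[0,-10,10],0],[0,[0,0,40],0],[0,[-25,0,20],0],[0,[-25,10,0],0],[0,[-20,20,0],0],[0,[0,10,0],0],[0,[0,0,0],0]]'

```text
time_s: 6.2
eef_pos: [0.508, -0.0313, 0.1669]
orientation: [0.723, 0.039, -0.687, 0.061]
ft_force: [-0.7, -0.0, 0.5]
opening: 0.0001
```

```bash
python3 - <<'E'
from h import *
s=bot.observe();print(s['eef_pos'],s['ft_force'],Rotation.from_quat(s['orientation']).as_matrix()[:,0])
p=bot.snapshot("scene");x0,y0,x1,y1=230,140,330,235
print([(d['location'],d['conf']) for d in bot.recognise("lever_grip",p)])
cv2.imwrite("pics/s4.png",cv2.resize(p['image'][y0:y1,x0:x1,::-1],None,fx=6,fy=6,interpolation=cv2.INTER_CUBIC))
E
```

```text
[ 0.50803451 -0.03128888  0.16689662] [-0.70438107 -0.00644904  0.46101187] [ 0.05419463 -0.02720093 -0.99815983]
[]
```

View pics/s4.png

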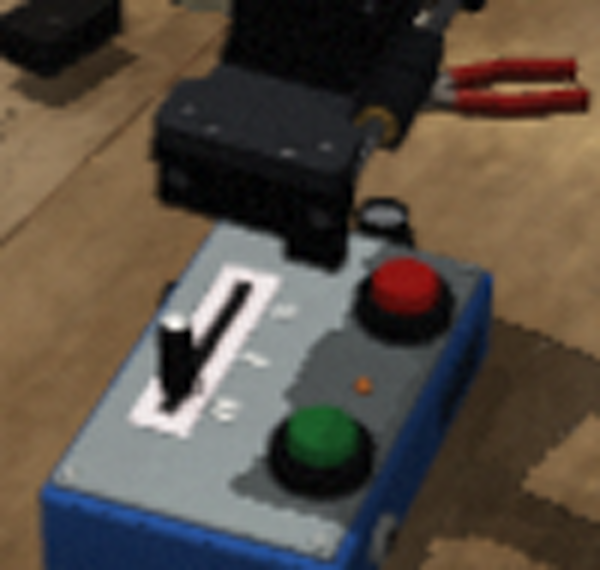

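The lever stands at the two-bar end (175,360 in the crop), and the green button is up at (322,435). Now I move over the green button and press it.

Emit:
drive_tool --commands '[[0,[-10,8,0],0],[0,[0,0,-30],0],[0,[0,0,-25],0],[0,[0,0,0],0]]'

```text
time_s: 6.7
eef_pos: [0.4988, -0.024, 0.1108]
orientation: [0.723, 0.038, -0.687, 0.06]
ft_force: [0.4, -0.8, -1.0]
opening: 0.0005
```

Tips at z ≈ 0.100, centred on the button (0.498, −0.023). I press in small steps.

Emit:
drive_tool --commands '[[0,[0,0,-10],0],[0,[0,0,-8],0],[0,[0,0,-4],0],[0,[0,0,-2],0]]'

```text
time_s: 7.1
eef_pos: [0.5002, -0.0242, 0.0883]
orientation: [0.724, 0.038, -0.686, 0.06]
ft_force: [-3.2, 1.5, 4.1]
opening: 0.0005
```

Emit:
drive_tool --commands '[[0,[0,0,-3],0],[0,[0,0,-2],0]]'

```text
time_s: 7.3
eef_pos: [0.5004, -0.0242, 0.0874]
orientation: [0.723, 0.038, -0.687, 0.06]
ft_force: [-9.7, 1.2, 14.0]
opening: 0.0001
```

The force of 14 N is well over the 5 N needed, so the button is fully down. I rise and check.

Emit:
drive_tool --commands '[[0,[0,0,0],0],[0,[0,0,20],0],[0,[0,0,40],0],[0,[-20,0,40],0],[0,[-40,0,20],0],[0,[-40,0,0],0],[0,[0,0,0],0],[0,[0,0,0],0]]'

```text
time_s: 8.1
eef_pos: [0.4002, -0.0249, 0.2174]
orientation: [0.728, 0.036, -0.682, 0.061]
ft_force: [0.9, 0.0, -0.4]
opening: 0.0004
```

```bash
python3 - <<'E'
from h import *
s=bot.observe();print(s['time_s'],s['eef_pos'],s['ft_force'])
p=bot.snapshot("scene")
print([(d['location'],d['conf']) for d in bot.recognise("lever_grip",p)])
for c in "gr":
    u=blob(p['image'],c,(230,170,320,240));print(c,u,atz(p,u[:2],.08))
for t in ("film_can","loupe","glue_stick","alu_lid"): print(t,[d['location'] for d in bot.recognise(t,p)[:1]])
x0,y0,x1,y1=100,120,380,330
cv2.imwrite("pics/s5.png",cv2.resize(p['image'][y0:y1,x0:x1,::-1],None,fx=2.8,fy=2.8,interpolation=cv2.INTER_CUBIC))
E
```

```text
8.1 [ 0.40018753 -0.02490475  0.21737938] [ 0.91415281  0.04720178 -0.42756469]
[]
g (np.float64(283.0853658536585), np.float64(211.79268292682926), 82) [ 0.49805411 -0.02112409  0.08      ]
r (np.float64(297.0), np.float64(187.09411764705882), 85) [ 0.51284635 -0.12308811  0.08      ]
film_can [[0.5123, 0.0992, 0.0359]]
loupe [[0.5719, -0.2306, 0.0245]]
glue_stick [[0.6738, 0.2636, 0.0509]]
alu_lid [[0.3808, 0.1226, 0.0121]]
```

View pics/s5.png

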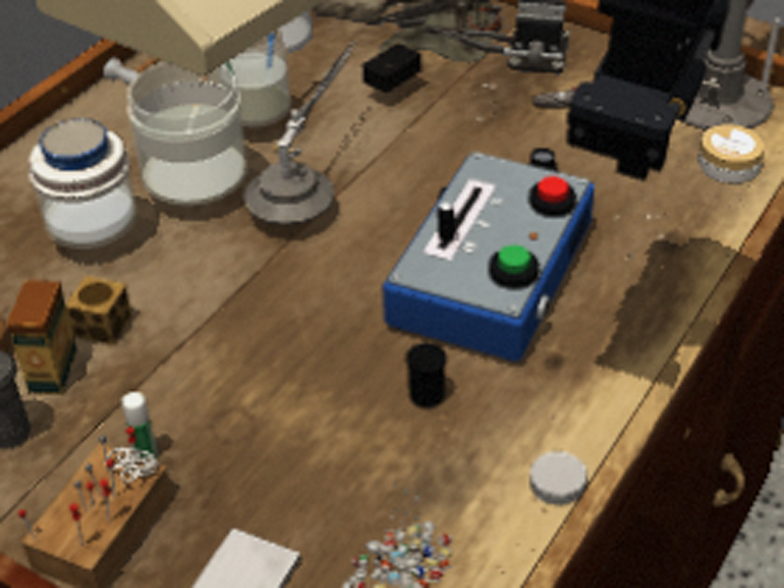

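The lever is still at the two-bar end, with its top at about (446,207) in the crop. Both buttons are up, and the can, loupe and glue stick are upright and in place. One numeric check of the lever, then I hand in.

```bash
python3 - <<'E'
from h import *
p=bot.snapshot("scene");L=atz(p,(259.3,193.9),.1);print("lever top",L)
if np.hypot(L[0]-.570,L[1]+.030)<.012: print(bot.finish_job())
E
```

```text
lever top [ 0.56893428 -0.02933924  0.1       ]
the job is handed in; nothing more can be done
None
```

The drive should be running in its high range, and I handed the job in at about 8 s of the 35 s allowed. The hand-in reports no verdict.

- **Lever:** I pushed it with the outside of the closed fingers from off, past the notch, to the second stop, where the force reached about 29 N. After the fingers backed off it stayed there. Its top measured (0.569, −0.029), and the second stop was expected at (0.570, −0.030).
- **Start button:** I then pressed the green button with the fingertips to 14 N, where fully down takes 5 N. The last picture shows it up again.
- **Surroundings:** The red button is where it was at the start. The film can, loupe, glue stick and lid re-measured within about 5 mm of where they started, which is about what the network can resolve. The three that must stand are upright. I did not re-measure the eraser and paste pot, but the arm never worked near them.
- **Robot:** It stands clear of everything, with the force reading near zero.

The network did not find the lever in any of the later pictures, so its final position comes from the picture and the calibration alone.

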